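# Plug the reference resistor into the bridge's spring socket

## Robot

A 7-joint arm with a two-finger parallel gripper is mounted at the origin on a cart in front of the work surface, level with it; the furniture and walls round the work are solid. World frame = base frame: x ahead of the robot, y to its left, z up, the work surface at z = 0. Lengths are in m, angles in rad, forces in N, time in s.
With the tool pointing down it reaches from about 0.4 to 0.875 m from the base axis. Payload 19.3 kg.
Tool frame: the origin (TCP) lies at the very end of the fingers, on their centre line; the grasp point (between the pads) lies bot.pinch_z behind it (bot.pinch_z is the distance from the TCP to the grasp point, in m); z points along the fingers, y is the line along which they close (so a half turn about z gives the same grasp; the last joint's range is limited). The gripper opens to 85 mm and grips with 20 to 120 N. Pads are 22 mm wide; open, the fingers measure 114 mm over their backs; the gripper's body (76 mm by 85 mm) begins 54 mm behind the grasp point. The pads swing forward as they close: fully open they stand 13 mm farther back than shut.
Start: joints at [-1.413, 0.521, -0.036, 1.599, 0.021, 1.021, -0.113], TCP at [0.141, 0.609, 0.196] pointing down, gripper open.
Joint ranges: [-2.91, 2.91], [-0.3, 2.13], [-1.5, 1.42], [0.17, 2.43], [-1.26, 4.41], [0.16, 1.93], [-2.52, 2.52]. Speed limits (rad/s): [1.89, 1.89, 2.39, 2.39, 3.01, 3.01, 3.01].

## Interface

Orientations are given as [roll, pitch, yaw] about the fixed x, y, z axes, in that order (R = Rz(yaw) Ry(pitch) Rx(roll)).
In Python, from workcell import bot, grab_frame, ticket gives the robot as it stands.
- The arm moves only by the tool arm_command, never from a script. Its argument "commands" is a list of rows, each a list of 3 entries, a list of its own where there are three numbers: the shift along the world's x, y, z in mm, then the turn about the world's z in rad, then the gripper command: -1 is fully open, 1 is shut, values between are in proportion. In form: [[[tx, ty, tz], roll, fingers], ...]. A call has 1 to 20 rows; each row shifts and turns the commanded pose from where the row before left it; what a row does not reach is not made up. A row lasts 1/10 s, in which the tool goes at most 50 mm and 8.59 degrees, less where a joint would pass 70% of its speed; a pose out of reach is approached as far as the arm can. A call with a gripper value outside its range is refused whole. The fingers move at their own pace and stop on an object; "newtons" is the grip in N (left out, the last holds). Time passes only in rows, so rows that do not move let the fingers close. It gives the time, the measured TCP pose, the force, the opening and the grip force at its end, in the units of the state.
- bot.observe(): the state, without advancing time (a new reading comes with each control period).
- grab_frame(name): name is "side" or "top"; returns a dict with "image" (420x560x3 uint8, red, green, blue), "vertical_fov" (degrees; the focal length in pixels is half the picture's height over the tangent of half this angle, whatever the lens; pixels are square), "cx", "cy" (the principal point, pixels), "R" (3x3) and "t" (3): a world point X has camera coordinates R X + t. Camera axes: x right, y down, z forward; pixel columns grow to the right and rows downward; lengths in m; the calibration is good to about 2 mm. A picture is of the moment at which its call begins. There is no depth.
- ticket.job_done(): hands the job in; it is judged then, once.
The state is a dict: "clock": time; "qpos": joint angles; "qd": joint speeds; "joint_efforts": joint torques, N m; "position": TCP position; "tool_rot": TCP orientation; "force": force on the tool from outside, world axes, zero at the start; "moment": the same for the moment, N m; "grip_width": finger opening in m; "finger_force": force on a finger pad.
Only numpy, scipy, OpenCV 4.12 (cv2) and the standard library are available. Lean on these libraries where they do the work, as an engineer would, in place of code of your own. Each camera call takes 0.05 s, during which the arm holds its last target. There are 200 camera calls.

## Task

Fit the reference resistor (black grip, orange band) into the spring socket of the grey unit: first stand the spirit bottle and the loupe that crowd it on the wooden block, and the yellow dust plug that closes the socket, upright on the blue side mat. Then press the reference straight down into the socket until both catches snap over its flange and hold it down by themselves. Last, put the bottle and the loupe back on the block, each where it stood at the start; the dust plug stays standing on the mat, and none of them may be tipped over on the way.

Things in the scene. Friction and masses are not known exactly. Their poses are not given: they have to be found in the camera images.
- bottle: loose: white spirit bottle with red pointed cap, round, 34 mm diameter, 97 mm tall, 0.06 kg. Origin: centre of its underside, z up. Grip only the body, which ends 64 mm above the underside; the cap is thin. It stands on one of the two felt discs of the wooden block and must end on the same one
- loupe: loose: black eye loupe standing on its wide end, round, 34 mm diameter at the foot, tapering upwards, 36 mm tall, 0.05 kg. Origin: centre of its underside, z up; grip it low. It stands on the other felt disc of the block and must end on that same one
- dust_plug: loose: yellow dust plug standing on the plunger in the socket's mouth, not clamped; lift it straight up. From below: shank 18 mm diameter, 23 mm long; disc 34 mm diameter, 5 mm thick; grip 18 mm diameter, 22 mm tall; 50 mm in all, 0.03 kg. Origin: centre of the shank's underside, z up. On the mat it stands on its shank
- reference: loose: plug-in reference resistor. From below: brass foot 18 mm diameter, 24 mm long, chamfered; steel flange 32 mm, 5 mm thick; black round grip 18 mm, 33 mm tall, orange band; 62 mm in all, 0.12 kg. Origin: centre of the foot's underside, z up. Starts with foot in the block's bore, flange on its top. Take it along the block's y, fingertips 8 to 12 mm above the flange (clear of the catches)
- holder: fixed: wooden block 90 x 140 x 28 mm (x, y, z). Origin: centre of its underside; x away from the robot at yaw 0. On top: 23 mm bore for the reference at (5, 0), flush grey felt discs 42 mm diameter at (5, 39) and (5, -39) where bottle and loupe stand (grip these along x), carrying post with black ball, 77 mm high over the underside, at (29, 0)
- side_mat: fixed: blue mat 115 x 160 x 3 mm (x, y, z), the side area. Origin: centre of its underside, top face at z = 3 mm. What is put there has the centre of its foot on the mat
- socket_unit: fixed: grey unit 120 x 90 x 50 mm (x, y, z), spring socket in the middle of its top, red and black terminals (67 mm high) at its far corners. Origin: centre of its underside, x away from the robot at yaw 0. Two catch housings with black knobs, 63 mm high, stand 23 mm and more from the mouth's centre along x, before and behind it: grip things in the socket along the unit's y
- socket_mouth (a point): centre of the socket's mouth on the unit's top face, z up. Below: recess 38 mm diameter, 15 mm deep, then a 21 mm bore. From before and behind, two spring catches reach over the recess, undersides 3.5 mm below the mouth; they yield to a few N and snap back over the flange; half latched, it leans. Latched, the foot's underside is 32 to 33 mm below the mouth; it can be pressed to 39 mm, no further
- plunger (a joint): travel of the spring plunger in the bore, m, downwards: 0 at rest (its top then 17 mm below the mouth), 0.022 fully down. It pushes up with 2 N at first, rising by 3 N per 10 mm. About 0.015 to 0.016 with the reference latched
Not all that is in view belongs to the job. Leave any purple look-alike of the reference alone.

How it is judged:
On the way, in this order (a step that is already met when the one before it is completed fails the run):
1. bottle, loupe and dust plug stand upright and released on the side mat, the reference still in the block (x of bottle in the frame of side_mat between -0.056 and 0.056 m and y of bottle in the frame of side_mat between -0.078 and 0.078 m and z of bottle in the frame of side_mat between -0.002 and 0.009 m and angle between each of bottle, loupe, dust_plug's own z axis and vertical below 0.12 rad and x of loupe in the frame of side_mat between -0.056 and 0.056 m and y of loupe in the frame of side_mat between -0.078 and 0.078 m and z of loupe in the frame of side_mat between -0.002 and 0.009 m and x of dust_plug in the frame of side_mat between -0.056 and 0.056 m and y of dust_plug in the frame of side_mat between -0.078 and 0.078 m and z of dust_plug in the frame of side_mat between -0.002 and 0.009 m and contact force between each of dust_plug, bottle, loupe and the fingers below 0.2 N and distance of reference from where it was at the start of the episode below 0.015 m), for 0.2 s.
2. the reference is latched in the socket and released, the three others still on the mat (horizontal distance between reference and socket_mouth below 0.004 m and z of reference in the frame of socket_mouth below -0.029 m and angle between reference's own z axis and vertical below 0.1 rad and value of joint plunger above 0.011 m and contact force between reference and the fingers below 0.2 N and x of bottle in the frame of side_mat between -0.056 and 0.056 m and y of bottle in the frame of side_mat between -0.078 and 0.078 m and z of bottle in the frame of side_mat between -0.002 and 0.009 m and angle between each of bottle, loupe, dust_plug's own z axis and vertical below 0.12 rad and x of loupe in the frame of side_mat between -0.056 and 0.056 m and y of loupe in the frame of side_mat between -0.078 and 0.078 m and z of loupe in the frame of side_mat between -0.002 and 0.009 m and x of dust_plug in the frame of side_mat between -0.056 and 0.056 m and y of dust_plug in the frame of side_mat between -0.078 and 0.078 m and z of dust_plug in the frame of side_mat between -0.002 and 0.009 m), for 0.2 s.
At the end, for the whole second after the job is handed in: reference latched in the socket (foot 29 mm or more below the mouth, 4 mm from its centre, plunger down over 11 mm), bottle and loupe upright within 12 mm of their start places, dust plug upright with its centre on the mat; all released and at rest (horizontal distance between reference and socket_mouth below 0.004 m and z of reference in the frame of socket_mouth below -0.029 m and angle between each of reference, bottle, loupe's own z axis and vertical below 0.1 rad and value of joint plunger above 0.011 m and contact force between each of reference, dust_plug, bottle, loupe and the fingers below 0.2 N and x of dust_plug in the frame of side_mat between -0.056 and 0.056 m and y of dust_plug in the frame of side_mat between -0.078 and 0.078 m and z of dust_plug in the frame of side_mat between -0.002 and 0.009 m and angle between dust_plug's own z axis and vertical below 0.12 rad and distance of each of bottle, loupe from where it was at the start of the episode below 0.012 m and linear speed of each of reference, dust_plug, bottle, loupe below 0.02 m/s); the robot touches nothing.
It fails at once if the bottle, the loupe or the dust plug is tipped over (angle between any of bottle, loupe, dust_plug's own z axis and vertical above 0.7 rad).
It also fails if it takes over 147 s, if anything falls off the work surface, if the arm or the gripper's body presses on something with over 40 N, if the wrist force passes 120 N, or if a joint passes its speed limit or range.

## Working session

There is one attempt and no reset: what is moved stays moved. The work goes in short steps, Python scripts to look and compute and a tool call to move; the robot and the scene stay as the last step left them, time stands still between calls to the robot, and variables do not carry over. Pictures are saved under pics/ and viewed, at most 14 in all, crops included, and the job is handed in when it is done.

Besides the shell and the picture viewer there is one more tool, called after "Request:" by a JSON object that holds its "method" and its "body". arm_command: Moves the arm, as the interface text tells. Its arguments: {"type":"object","properties":{"commands":{"type":"array"},"newtons":{"type":"number"}},"required":["commands"]}

```bash
mkdir -p pics && cat > h.py <<'E'
import numpy as np, cv2
from workcell import bot, grab_frame, ticket
def f_of(c): return c["image"].shape[0]/2/np.tan(np.radians(c["vertical_fov"])/2)
def snap(name, fn):
    c=grab_frame(name); cv2.imwrite("pics/"+fn, cv2.cvtColor(c["image"],cv2.COLOR_RGB2BGR)); return c
def ray(c,u,v,z):
    R=np.array(c["R"]);t=np.array(c["t"]);f=f_of(c)
    d=R.T@np.array([(u-c["cx"])/f,(v-c["cy"])/f,1.]); o=-R.T@t
    return o+d*(z-o[2])/d[2]
def proj(c,X):
    p=np.array(c["R"])@np.array(X,float)+np.array(c["t"]); f=f_of(c)
    return np.array([c["cx"]+f*p[0]/p[2], c["cy"]+f*p[1]/p[2]])
E
python3 - <<'E'
from h import *
for n in("top","side"):
    c=snap(n,n+"0.png"); print(n,c["vertical_fov"],c["cx"],c["cy"],-np.array(c["R"]).T@np.array(c["t"]),{k:v for k,v in c.items() if k not in("image","R","t")}); print(np.round(c["R"],3))
s=bot.observe(); print(s, bot.pinch_z)
E
```

```text
top 42.920848037950705 276.1862640684585 211.41020140690526 [ 0.44211733 -0.0614677   1.37017494] {'vertical_fov': 42.920848037950705, 'cx': 276.1862640684585, 'cy': 211.41020140690526}
[[ 0.023 -1.     0.017]
 [-0.992 -0.025 -0.126]
 [ 0.126 -0.014 -0.992]]
side 52.828296554641334 275.43927569204317 208.87930645284428 [ 0.65620479 -0.84167276  0.68675426] {'vertical_fov': 52.828296554641334, 'cx': 275.43927569204317, 'cy': 208.87930645284428}
[[ 0.999  0.051 -0.006]
 [ 0.027 -0.618 -0.786]
 [-0.044  0.784 -0.619]]
{'clock': 0.1, 'qpos': array([-1.41321221,  0.52195532, -0.03630826,  1.59994805,  0.02119019,
        1.021113  , -0.11277355]), 'qd': array([ 4.46103326e-04, -1.43494038e-05, -9.06517413e-04, -2.59273433e-03,
        4.86989091e-04, -2.45760692e-03,  6.77836567e-05]), 'joint_efforts': array([ 2.50005258e-03, -9.28466392e+01,  1.98338538e+00, -3.70529437e+01,
        1.81267230e-02,  5.58318352e-03, -1.46548842e-05]), 'position': array([0.14110408, 0.60851119, 0.19588401]), 'tool_rot': array([-3.14055622e+00,  7.44553107e-05,  2.91380224e+00]), 'force': array([-0.10075998,  0.44866541, -0.1999033 ]), 'moment': array([-0.00022403,  0.00312117, -0.03211531]), 'finger_force': 0.0, 'grip_width': 0.0853843845503947} 0.0187
```

View pics/top0.png

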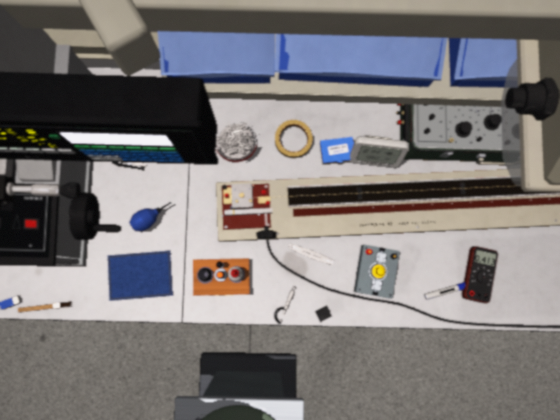

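View pics/side0.png

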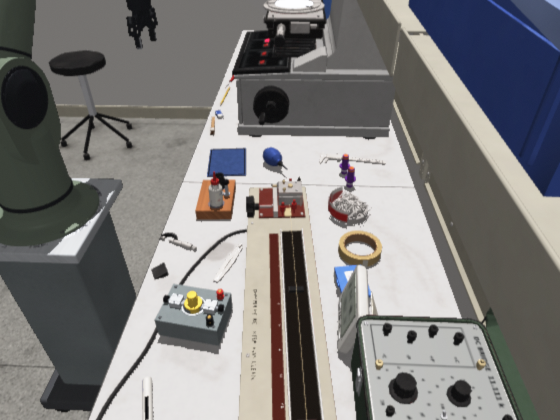

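The top view shows the mat at about (140,275), the block at (222,277) and the socket unit at (377,271). In the side view they are at (227,162), (216,197) and (194,313). Two purple look-alikes stand at about (348,165) in the side view. Next: close crops.

```bash
python3 - <<'E'
from h import *
a=cv2.imread("pics/top0.png"); b=cv2.imread("pics/side0.png")
g=lambda im,x,y,w,h,s: cv2.resize(im[y:y+h,x:x+w],None,fx=s,fy=s,interpolation=cv2.INTER_CUBIC)
A=np.hstack([g(a,185,245,75,60,5),g(a,345,235,75,60,5)])
B=np.hstack([g(b,185,140,75,90,5)[:300+150],g(b,145,270,75,90,5)])
cv2.imwrite("pics/crop0.png",np.vstack([A,B])[:750]); 
o=np.vstack([cv2.resize(A,(600,240)),cv2.resize(B,(600,360))]) # overview
cv2.imwrite("pics/cropA.png",np.vstack([A,np.zeros((1,750,3),np.uint8)]));cv2.imwrite("pics/cropB.png",B)
E
```

```text
(no output)
```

View pics/cropA.png

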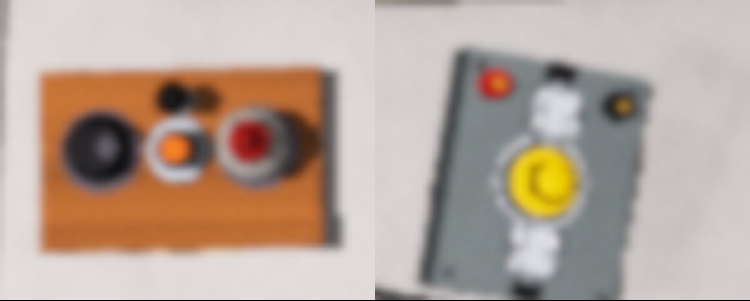

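View pics/cropB.png

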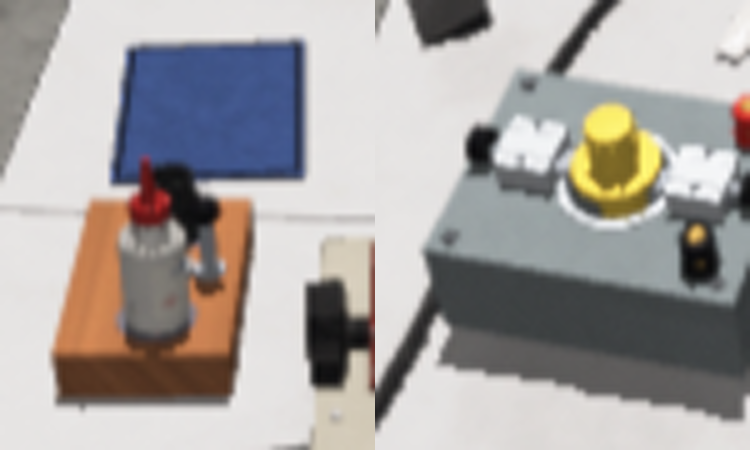

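Candidates: the reference with the orange band is in the block (top view (220,274)), flanked by the loupe (205,275, black) and the bottle (235,273, red cap). The purple look-alikes are at side (345,160) and (350,177). They are far away behind the block, so I choose the orange one. The plug is at top (378,271).

```bash
cat >> h.py <<'E'
def cen(c,mask_fn,box,zs):
    x0,y0,x1,y1=box; hsv=cv2.cvtColor(c["image"],cv2.COLOR_RGB2HSV)[y0:y1,x0:x1]
    m=mask_fn(hsv).astype(np.uint8); n,l,st,ce=cv2.connectedComponentsWithStats(m)
    k=1+np.argmax(st[1:,4]); return (l==k).astype(np.uint8), ce[k]+[x0,y0], st[k]
E
python3 - <<'E'
from h import *
c=grab_frame("top"); s=grab_frame("side")
def rect(cam,fn,box,z):
    m,ce,st=cen(cam,fn,box,0)
    cn=max(cv2.findContours(m,0,2)[0],key=cv2.contourArea).reshape(-1,2)+np.array(box[:2])
    W=np.array([ray(cam,u,v,z)[:2] for u,v in cn])
    r=cv2.minAreaRect((W*1000).astype(np.float32)); print("rect",r, "n",m.sum())
hs=lambda lo,hi,smin,vmin=40: (lambda h:(h[...,0]>=lo)&(h[...,0]<=hi)&(h[...,1]>smin)&(h[...,2]>vmin))
rect(c,hs(100,130,80,20),(95,240,185,310),.003); rect(s,hs(100,130,80,20),(195,140,255,180),.003)
rect(c,hs(5,20,120),(185,250,260,300),.028)
rect(c,lambda h:(h[...,0]>75)&(h[...,0]<115)&(h[...,1]>20)&(h[...,2]<160)|((h[...,0]>20)&(h[...,0]<35)&(h[...,1]>120)),(345,238,415,302),.05)
px=lambda x,y,ox,oy:((x+.5)/5-.5+ox,(y+.5)/5-.5+oy)
T=lambda x,y,z:print(np.round(ray(c,*px(x,y,185,245),z),4))
U=lambda x,y,z:print(np.round(ray(c,*px(x-375,y,345,235),z),4))
B=lambda x,y,z:print(np.round(ray(s,*px(x,y,185,140),z),4))
D=lambda x,y,z:print(np.round(ray(s,*px(x-375,y,145,270),z),4))
print("block corners");[T(*p,.028) for p in((41,72),(320,69),(320,246),(42,250))]
print("side block");[B(*p,.028) for p in((95,200),(254,203),(233,370),(56,355))]
print("loupe top/ foot");T(103,147,.064);T(101,149,.028)
print("ref band top");T(177,150,.085)
print("ball");T(174,97,.07)
print("bottle cap tip");T(248,138,.125);B(144,160,.125);print("bottle foot side");B(156,322,.028)
print("bottle body top");T(252,144,.092)
print("ring top/side");U(540,185,.05);D(617,180,.05)
print("plug disc/grip");U(543,183,.061);U(553,181,.083);D(612,112,.083)
print("terminals");U(495,83,.067);U(622,105,.067)
print("unit corners");U(463,50,.05);U(650,83,.05);[D(*p,.05) for p in((520,70),(430,253),(733,303))]
E
```

```text
rect ((445.65692138671875, 261.3281555175781), (107.33834838867188, 152.9752655029297), 6.054572105407715) n 2578
rect ((447.7696533203125, 253.4063720703125), (111.01699829101562, 150.8171844482422), 6.07463264465332) n 905
rect ((446.29180908203125, 52.09584045410156), (86.67194366455078, 136.702392578125), 2.4530909061431885) n 1301
rect ((469.86163330078125, -334.24176025390625), (31.975507736206055, 29.688011169433594), 0.04734312370419502) n 147
block corners
[0.4879 0.1253 0.028 ]
[ 0.4928 -0.0139  0.028 ]
[ 0.4052 -0.0166  0.028 ]
[0.4001 0.121  0.028 ]
side block
[0.4046 0.1157 0.028 ]
[0.4929 0.1166 0.028 ]
[ 0.5009 -0.0301  0.028 ]
[ 0.4104 -0.0221  0.028 ]
loupe top/ foot
[0.4512 0.0887 0.064 ]
[0.4504 0.0938 0.028 ]
ref band top
[0.4504 0.0511 0.085 ]
ball
[0.476  0.0548 0.07  ]
bottle cap tip
[0.4565 0.015  0.125 ]
[0.459  0.0099 0.125 ]
bottle foot side
[0.4563 0.0072 0.028 ]
bottle body top
[0.4541 0.015  0.092 ]
ring top/side
[ 0.4672 -0.3332  0.05  ]
[ 0.4708 -0.336   0.05  ]
plug disc/grip
[ 0.468  -0.3324  0.061 ]
[ 0.4686 -0.3327  0.083 ]
[ 0.4722 -0.3311  0.083 ]
terminals
[ 0.5159 -0.3077  0.067 ]
[ 0.5067 -0.3699  0.067 ]
unit corners
[ 0.5328 -0.295   0.05  ]
[ 0.5187 -0.3879  0.05  ]
[ 0.421  -0.2834  0.05  ]
[ 0.4093 -0.3723  0.05  ]
[ 0.5235 -0.3886  0.05  ]
```

Estimates, top and side views combined:

| Item | Position (x, y) | Yaw |
|---|---|---|
| Block centre | (.448, .052) | .04 |
| Loupe | (.4515, .091) | – |
| Bottle | (.4545, .013) | – |
| Mat | (.446, .259) | .106 |
| Mouth | (.470, -.334) | -.135 |

I'll take the loupe first, closing along x.

Request:
{"method": "arm_command", "body": {"commands": [[[17,-29,0],-0.0725,-1],[[17,-29,0],-0.0725,-1],[[17,-29,0],-0.0725,-1],[[17,-29,0],-0.0725,-1],[[17,-29,0],-0.0725,-1],[[17,-29,0],-0.0725,-1],[[17,-29,0],-0.0725,-1],[[17,-29,0],-0.0725,-1],[[17,-29,0],-0.0725,-1],[[17,-29,0],-0.0725,-1],[[17,-29,0],-0.0725,-1],[[17,-29,0],-0.0725,-1],[[17,-29,0],-0.0725,-1],[[17,-29,0],-0.0725,-1],[[17,-29,0],-0.0725,-1],[[17,-29,0],-0.0725,-1],[[19,-28,0],-0.0725,-1],[[19,-26,0],-0.0725,-1],[[0,0,0],0,-1],[[0,0,0],0,-1]], "newtons": 40}}

```text
clock: 2.2
position: [0.4511, 0.0905, 0.1962]
tool_rot: [-3.141, 0.0, 1.608]
force: [-0.8, 1.2, -0.1]
grip_width: 0.0855
finger_force: 0.0
```

Request:
{"method": "arm_command", "body": {"commands": [[[0,0,-25],0,-1],[[0,0,-25],0,-1],[[0,0,-25],0,-1],[[0,0,-25],0,-1],[[0,0,-25],0,-1],[[0,0,-20],0,-1],[[0,0,-12],0,-1],[[0,0,-7],0,-1],[[0,0,0],0,-1],[[0,0,0],0,-1]]}}

```text
clock: 3.2
position: [0.4514, 0.0911, 0.033]
tool_rot: [3.141, -0.0, 1.609]
force: [-0.2, -0.7, 0.3]
grip_width: 0.0851
finger_force: 0.0
```

```bash
python3 - <<'E'
from h import *
c=snap("side","s1.png"); b=cv2.imread("pics/s1.png")
g=lambda im,x,y,w,h,s: cv2.resize(im[y:y+h,x:x+w],None,fx=s,fy=s,interpolation=cv2.INTER_CUBIC)
cv2.imwrite("pics/s1c.png",g(b,160,120,130,110,6)); print(bot.observe()["position"],bot.observe()["force"])
E
```

```text
[0.45154967 0.09106197 0.0331094 ] [-0.68239695 -0.19673756 -0.06411402]
```

View pics/s1c.png

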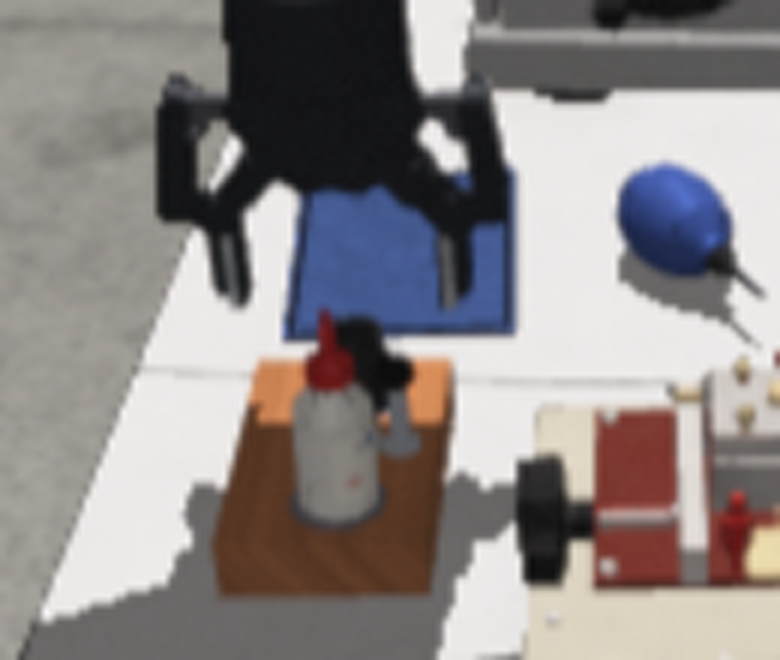

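The open gripper straddles the loupe, with its tips at about (199,170) and (235,170). The tips look high compared with the block, so I'll check this by projection.

```bash
python3 - <<'E'
from h import *
c=grab_frame("side")
for z in(.033,.046,.06,.09): print(z,proj(c,[.409,.091,z]),proj(c,[.494,.091,z]))
print("block far L corner",proj(c,[.448-.045-.07*.04,.052+.07,.028]), "seen",160+265/6,120+362/6)
E
```

```text
0.033 [203.33216544 183.24979002] [234.49309905 184.02083627]
0.046 [202.79585197 179.27703094] [234.17580615 180.0405776 ]
0.06 [202.20974761 174.93544423] [233.82903943 175.69058676]
0.09 [200.92305583 165.40423396] [233.06771164 166.14016361]
block far L corner [202.45489578 178.28817461] seen 204.16666666666666 180.33333333333334
```

```bash
python3 - <<'E'
from h import *
c=snap("top","t1.png"); b=cv2.imread("pics/t1.png")
cv2.imwrite("pics/t1c.png",cv2.resize(b[225:325,145:275],None,fx=6,fy=6,interpolation=cv2.INTER_CUBIC))
for P in([.4515,.091,.033],[.409,.091,.046],[.494,.091,.046],[.4515,.091,.11],[.4515,.091,.2]):
    p=proj(c,P); print(P,p,(p-[145,225])*6)
E
```

```text
[0.4515, 0.091, 0.033] [205.7306387  273.97079781] [364.38383221 293.82478687]
[0.409, 0.091, 0.046] [204.42833447 291.40047476] [356.57000682 398.40284854]
[0.494, 0.091, 0.046] [205.82193888 256.58008117] [364.93163326 189.48048701]
[0.4515, 0.091, 0.11] [201.97966532 273.64881887] [341.8779919 291.8929132]
[0.4515, 0.091, 0.2] [196.96921985 273.21872839] [311.81531908 289.31237031]
```

View pics/t1c.png

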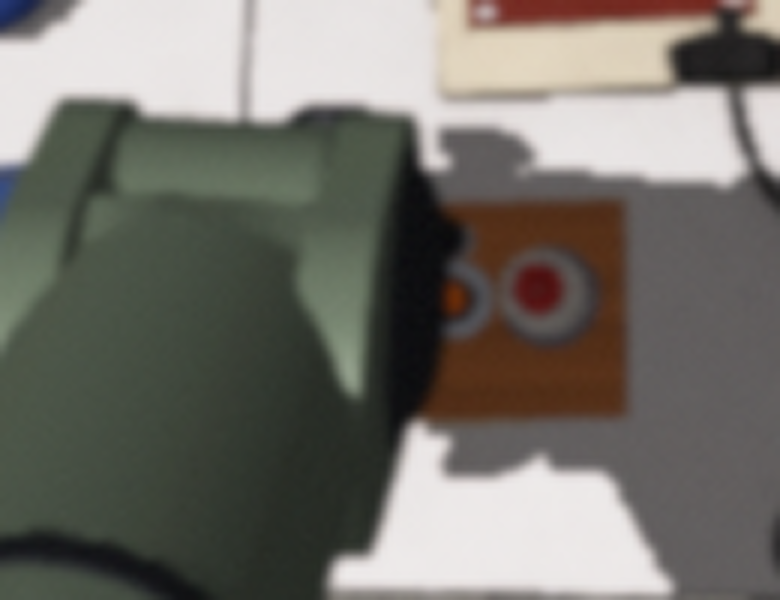

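The body's right edge in the top view agrees with y = .091. But in the side view the tips and body look about 25–30 mm high. I'll test the calibration against the start picture, where the pose was known.

```bash
python3 - <<'E'
from h import *
c=grab_frame("side"); 
a=2.914-np.pi/2; d=np.array([np.cos(a),np.sin(a),0])
T=np.array([.1411,.6085,.1959])
for k in(-.05,.05):
  for z in(.013,.0,.04): print(k,z,proj(c,T+k*d+[0,0,z]))
b=cv2.cvtColor(cv2.imread("pics/side0.png"),cv2.COLOR_BGR2GRAY)[0:60,110:180]
m=b<70; ys,xs=np.where(m); print("dark bottom rows",[(x+110, ys[xs==x].max()) for x in sorted(set(xs))])
for P in([.4515,.053,.106],[.4515,.053,.14],[.409,.08,.046],[.409,.08,.07]):print(P,proj(c,P))
E
```

```text
-0.05 0.013 [140.82711489  58.29519112]
-0.05 0.0 [141.60792251  62.17255907]
-0.05 0.04 [139.17680023  50.09998774]
0.05 0.013 [155.41413852  49.02997663]
0.05 0.0 [156.07758212  52.76214929]
0.05 0.04 [154.0131275   41.14865104]
dark bottom rows [(np.int64(126), np.int64(18)), (np.int64(127), np.int64(25)), (np.int64(128), np.int64(32)), (np.int64(129), np.int64(35)), (np.int64(130), np.int64(35)), (np.int64(131), np.int64(35)), (np.int64(132), np.int64(36)), (np.int64(133), np.int64(36)), (np.int64(134), np.int64(39)), (np.int64(135), np.int64(44)), (np.int64(136), np.int64(47)), (np.int64(137), np.int64(48)), (np.int64(138), np.int64(48)), (np.int64(139), np.int64(47)), (np.int64(140), np.int64(47)), (np.int64(141), np.int64(41)), (np.int64(142), np.int64(46)), (np.int64(143), np.int64(27)), (np.int64(144), np.int64(26)), (np.int64(145), np.int64(25)), (np.int64(146), np.int64(25)), (np.int64(147), np.int64(26)), (np.int64(148), np.int64(30)), (np.int64(149), np.int64(35)), (np.int64(150), np.int64(39)), (np.int64(151), np.int64(40)), (np.int64(152), np.int64(40)), (np.int64(153), np.int64(40)), (np.int64(154), np.int64(40)), (np.int64(155), np.int64(40)), (np.int64(156), np.int64(39)), (np.int64(157), np.int64(24))]
[0.4515, 0.053, 0.106] [213.99693414 168.48462619]
[0.4515, 0.053, 0.14] [212.68801147 156.90869742]
[0.409, 0.08, 0.046] [202.03117661 181.59421746]
[0.409, 0.08, 0.07] [201.00290076 174.08347846]
```

The same offset of about 10 px shows at the start pose, so the tips sit roughly 30 mm higher than the reported TCP suggests. I'll calibrate this over the empty mat with shut fingers: look, then touch down gently.

Request:
{"method": "arm_command", "body": {"commands": [[[0,0,25],0,-1],[[0,0,30],0,-1],[[0,0,30],0,-1],[[0,28,0],0,1],[[-1,28,0],0,1],[[-1,28,0],0,1],[[-1,28,0],0,1],[[-1,28,0],0,1],[[-1,28,0],0,1],[[0,0,-25],0,1],[[0,0,-30],0,1],[[0,0,-20],0,1],[[0,0,0],0,1],[[0,0,0],0,1]]}}

```text
clock: 4.8
position: [0.4464, 0.2588, 0.043]
tool_rot: [3.142, 0.0, 1.608]
force: [0.1, -0.1, 0.5]
grip_width: -0.0002
finger_force: 0.0
```

```bash
python3 - <<'E'
from h import *
c=snap("side","s2.png"); b=cv2.imread("pics/s2.png")
p=bot.observe()["position"]; q=proj(c,p); print(p,q,proj(c,p+[0,0,.03]))
cv2.imwrite("pics/s2c.png",cv2.resize(b[90:200,160:290],None,fx=6,fy=6,interpolation=cv2.INTER_CUBIC)); print((q-[160,90])*6)
E
```

```text
[0.4467272  0.25901803 0.04349037] [225.72253875 148.78814109] [224.92865868 139.93800737]
[394.3352325  352.72884657]
```

View pics/s2c.png

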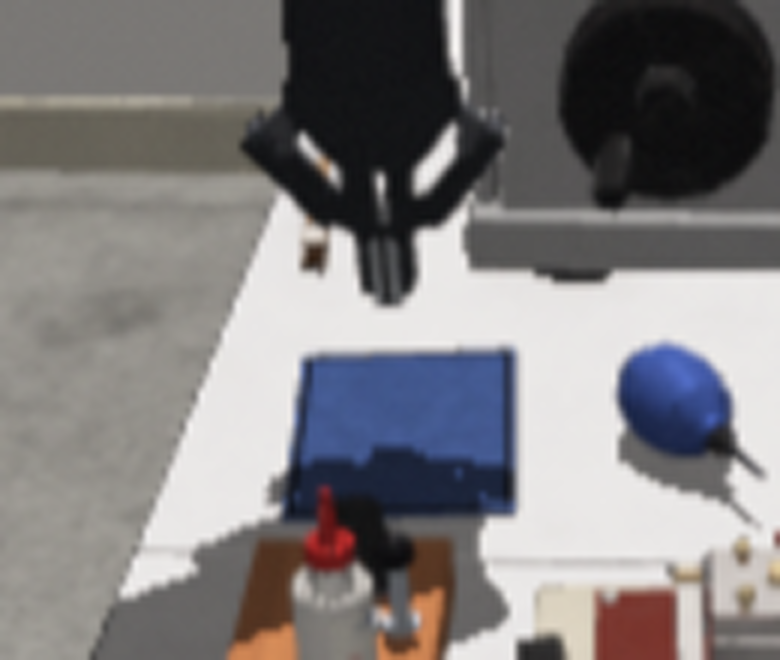

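Request:
{"method": "arm_command", "body": {"commands": [[[0,0,-15],0,1],[[0,0,-12],0,1],[[0,0,-6],0,1],[[0,0,-3],0,1],[[0,0,-2],0,1],[[0,0,-2],0,1],[[0,0,0],0,1]]}}

```text
clock: 5.55
position: [0.4462, 0.2589, 0.0024]
tool_rot: [3.142, -0.0, 1.609]
force: [-0.3, 0.2, -1.0]
grip_width: -0.0003
finger_force: 0.0
```

Request:
{"method": "arm_command", "body": {"commands": [[[0,0,-5],0,1],[[0,0,-5],0,1],[[0,0,-4],0,1],[[0,0,0],0,1],[[0,0,0],0,1]]}}

```text
clock: 6.05
position: [0.4461, 0.2587, -0.0117]
tool_rot: [-3.141, 0.0, 1.609]
force: [0.5, 0.8, -0.0]
grip_width: -0.0002
finger_force: 0.0
```

```bash
python3 - <<'E'
from h import *
c=snap("side","s3.png"); b=cv2.imread("pics/s3.png")
p=bot.observe()["position"]; q=proj(c,p); print(p,q,proj(c,p+[0,0,.03]))
g=cv2.cvtColor(b,cv2.COLOR_BGR2HSV); 
for u in range(217,232): print(u,g[140:170,u,2].tolist())
E
```

```text
[ 0.4461917   0.25878041 -0.01160204] [226.93830311 164.42219172] [226.18291007 156.03114014]
217 [22, 22, 22, 34, 106, 204, 232, 231, 195, 141, 137, 145, 145, 143, 143, 144, 143, 144, 143, 145, 144, 141, 135, 98, 61, 56, 56, 56, 55, 58]
218 [21, 23, 22, 28, 83, 199, 232, 230, 195, 141, 135, 145, 145, 141, 141, 142, 143, 145, 147, 147, 147, 143, 135, 97, 60, 56, 56, 56, 56, 58]
219 [22, 23, 23, 23, 62, 182, 225, 228, 194, 140, 134, 142, 142, 138, 138, 140, 141, 145, 146, 146, 148, 144, 137, 104, 66, 57, 56, 56, 56, 56]
220 [23, 23, 22, 21, 32, 81, 131, 191, 177, 128, 123, 130, 131, 130, 136, 141, 141, 144, 145, 146, 148, 145, 141, 128, 89, 61, 56, 57, 56, 56]
221 [22, 23, 22, 23, 23, 28, 41, 63, 62, 47, 55, 63, 72, 84, 115, 132, 139, 144, 144, 144, 146, 147, 136, 101, 66, 58, 56, 57, 57, 56]
222 [21, 23, 23, 23, 22, 24, 27, 35, 38, 36, 37, 35, 35, 37, 50, 91, 129, 141, 142, 142, 144, 142, 107, 68, 57, 57, 57, 57, 57, 56]
223 [26, 25, 24, 22, 24, 24, 45, 72, 83, 78, 71, 64, 60, 58, 57, 84, 119, 136, 139, 140, 141, 138, 100, 62, 57, 57, 58, 57, 58, 57]
224 [63, 68, 59, 41, 26, 25, 42, 
[... 328 characters left out ...]
65, 59, 59, 57, 57, 57, 56, 58]
227 [22, 23, 23, 23, 22, 25, 37, 57, 66, 69, 76, 80, 81, 84, 83, 85, 92, 122, 136, 138, 136, 99, 62, 59, 58, 57, 57, 58, 59, 58]
228 [21, 22, 23, 22, 22, 23, 25, 29, 30, 30, 37, 36, 34, 37, 45, 73, 99, 124, 137, 136, 136, 106, 70, 60, 58, 58, 56, 57, 59, 58]
229 [23, 21, 22, 22, 24, 33, 47, 43, 31, 27, 30, 27, 27, 30, 47, 93, 127, 137, 138, 139, 141, 137, 99, 63, 56, 57, 56, 56, 57, 58]
230 [29, 22, 24, 24, 39, 95, 136, 126, 79, 60, 59, 57, 64, 70, 98, 129, 141, 140, 141, 142, 144, 145, 112, 70, 57, 56, 55, 55, 56, 57]
231 [31, 23, 22, 26, 79, 192, 228, 227, 165, 123, 133, 136, 136, 136, 139, 142, 145, 142, 142, 144, 146, 147, 139, 104, 67, 58, 58, 57, 56, 58]
```

The tip is still about 28 mm above the reported TCP, so contact is expected near z ≈ -.025. I'll approach gently.

Request:
{"method": "arm_command", "body": {"commands": [[[0,0,-4],0,1],[[0,0,-4],0,1],[[0,0,-2],0,1],[[0,0,0],0,1]]}}

```text
clock: 6.5
position: [0.446, 0.2587, -0.022]
tool_rot: [-3.141, 0.0, 1.609]
force: [0.4, -0.8, 0.2]
grip_width: 0.0
finger_force: 0.0
```

Request:
{"method": "arm_command", "body": {"commands": [[[0,0,-1],0,1],[[0,0,-1],0,1],[[0,0,0],0,1]]}}

```text
clock: 6.8
position: [0.4461, 0.2588, -0.0237]
tool_rot: [-3.141, 0.0, 1.609]
force: [0.3, 1.0, 0.6]
grip_width: -0.0
finger_force: 0.0
```

Request:
{"method": "arm_command", "body": {"commands": [[[0,0,-1],0,1],[[0,0,-1],0,1],[[0,0,0],0,1]]}}

```text
clock: 7.1
position: [0.4461, 0.2588, -0.0257]
tool_rot: [-3.141, 0.0, 1.609]
force: [-0.6, 1.3, 0.1]
grip_width: -0.0001
finger_force: 0.0
```

Request:
{"method": "arm_command", "body": {"commands": [[[0,0,-1],0,1],[[0,0,-1],0,1],[[0,0,0],0,1]]}}

```text
clock: 7.4
position: [0.4461, 0.2588, -0.0277]
tool_rot: [-3.141, 0.0, 1.609]
force: [0.5, -0.5, -0.0]
grip_width: -0.0001
finger_force: 0.0
```

Request:
{"method": "arm_command", "body": {"commands": [[[0,0,-1],0,1],[[0,0,-1],0,1],[[0,0,0],0,1]]}}

```text
clock: 7.7
position: [0.4461, 0.2588, -0.0297]
tool_rot: [-3.141, 0.0, 1.609]
force: [0.9, 0.5, 0.2]
grip_width: -0.0001
finger_force: 0.0
```

```bash
python3 - <<'E'
from h import *
c=snap("side","s4.png"); b=cv2.imread("pics/s4.png")
o=bot.observe();p=o["position"]; q=proj(c,p); print(p,o["force"],q,proj(c,p+[0,0,.03]))
cv2.imwrite("pics/s4c.png",cv2.resize(b[100:200,160:290],None,fx=6,fy=6,interpolation=cv2.INTER_CUBIC))
E
```

```text
[ 0.44611438  0.25881566 -0.029674  ] [-0.43976188 -0.04393381  0.63703158] [227.3599631  169.35594709] [226.6171319  161.10801002]
```

View pics/s4c.png

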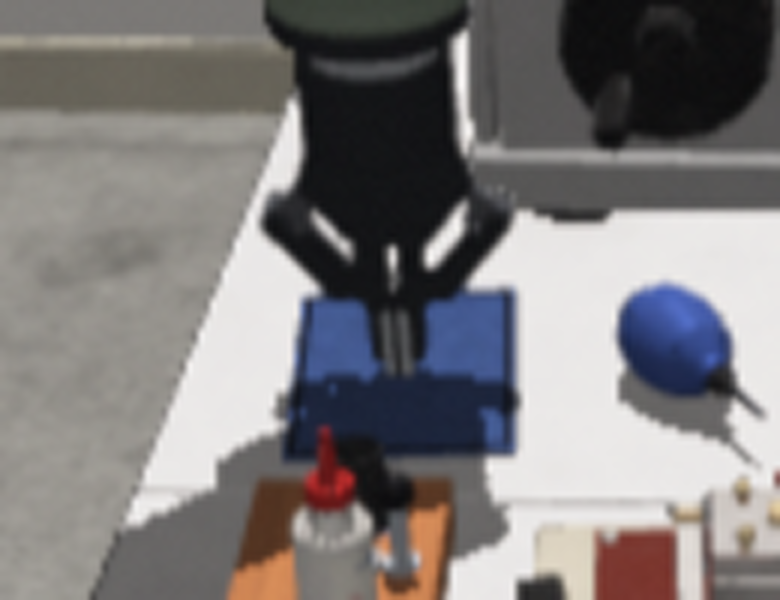

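The tip is at (226,162), almost on the mat surface at its middle (y ≈ .26). That agrees with an offset of about 30 mm. I'll finish the touch.

Request:
{"method": "arm_command", "body": {"commands": [[[0,0,-1],0,1],[[0,0,-1],0,1],[[0,0,0],0,1]]}}

```text
clock: 8.05
position: [0.4461, 0.2588, -0.0317]
tool_rot: [-3.141, 0.0, 1.609]
force: [0.3, -0.1, -0.3]
grip_width: 0.0004
finger_force: 0.0
```

Request:
{"method": "arm_command", "body": {"commands": [[[0,0,-1],0,1],[[0,0,0],0,1]]}}

```text
clock: 8.25
position: [0.4462, 0.2589, -0.0319]
tool_rot: [3.142, -0.0, 1.609]
force: [-3.9, -2.8, 21.3]
grip_width: -0.0001
finger_force: 10.6
```

Contact is at reported z = -.0318, while the mat top is at .003. So true z = reported + .035. Now the loupe, with TCP true z about .031, which is -.004 reported.

Request:
{"method": "arm_command", "body": {"commands": [[[0,0,10],0,1],[[0,0,25],0,-1],[[0,0,35],0,-1],[[0,0,40],0,-1],[[1,-28,0],0,-1],[[1,-28,0],0,-1],[[1,-28,0],0,-1],[[1,-28,0],0,-1],[[1,-28,0],0,-1],[[1,-27,0],0,-1],[[0,0,0],0,-1],[[0,0,-25],0,-1],[[0,0,-25],0,-1],[[0,0,-18],0,-1],[[0,0,-8],0,-1],[[0,0,-5],0,-1],[[0,0,0],0,-1]]}}

```text
clock: 9.95
position: [0.4522, 0.092, -0.0035]
tool_rot: [-3.141, -0.0, 1.609]
force: [-0.1, 0.8, 1.2]
grip_width: 0.0856
finger_force: 0.0
```

Request:
{"method": "arm_command", "body": {"commands": [[[0,0,0],0,0.2],[[0,0,0],0,0.4],[[0,0,0],0,0.6],[[0,0,0],0,1],[[0,0,0],0,1],[[0,0,0],0,1],[[0,0,0],0,1]], "newtons": 25}}

```text
clock: 10.65
position: [0.4524, 0.092, -0.0032]
tool_rot: [3.141, -0.0, 1.609]
force: [-2.0, -0.5, 10.3]
grip_width: 0.031
finger_force: 24.1
```

Request:
{"method": "arm_command", "body": {"commands": [[[0,0,4],0,1],[[0,0,10],0,1],[[0,0,20],0,1],[[0,0,25],0,1],[[0,0,21],0,1],[[0,10,0],0,1],[[0,20,0],0,1],[[-1,28,0],0,1],[[0,28,0],0,1],[[0,20,0],0,1],[[0,10,0],0,1],[[0,0,-20],0,1],[[0,0,-25],0,1],[[0,0,-25],0,1],[[0,0,-15],0,1],[[0,0,-8],0,1],[[0,0,-5],0,1],[[0,0,-3],0,1],[[0,0,0],0,1],[[0,0,0],0,1]]}}

```text
clock: 12.65
position: [0.4514, 0.208, -0.0241]
tool_rot: [3.141, -0.0, 1.609]
force: [-0.0, 0.0, -1.2]
grip_width: 0.0309
finger_force: 24.7
```

Request:
{"method": "arm_command", "body": {"commands": [[[0,0,-1.5],0,1],[[0,0,-1.5],0,1],[[0,0,0],0,1]]}}

```text
clock: 12.95
position: [0.4511, 0.2079, -0.0277]
tool_rot: [-3.142, 0.0, 1.609]
force: [0.9, 0.4, -1.2]
grip_width: 0.0313
finger_force: 24.7
```

Request:
{"method": "arm_command", "body": {"commands": [[[0,0,0],0,0.3],[[0,0,0],0,0],[[0,0,0],0,-0.5],[[0,0,0],0,-1],[[0,0,0],0,-1],[[0,0,20],0,-1],[[0,0,30],0,-1],[[0,0,35],0,-1],[[0,0,25],0,-1],[[0,-20,0],0,-1],[[1,-30,0],0,-1],[[1,-30,0],0,-1],[[1,-30,0],0,-1],[[1,-30,0],0,-1],[[0,-30,0],0,-1],[[0,-24,0],0,-1],[[0,0,0],0,-1],[[0,0,0],0,-1]]}}

```text
clock: 14.75
position: [0.4552, 0.0138, 0.0824]
tool_rot: [3.142, -0.0, 1.608]
force: [0.5, 0.3, -0.2]
grip_width: 0.0853
finger_force: 0.0
```

```bash
python3 - <<'E'
from h import *
c=snap("side","s5.png"); b=cv2.imread("pics/s5.png")
print(bot.observe()["position"])
cv2.imwrite("pics/s5c.png",cv2.resize(b[110:230,160:290],None,fx=5,fy=5,interpolation=cv2.INTER_CUBIC))
E
```

```text
[0.4552252  0.01439968 0.08240353]
```

View pics/s5c.png

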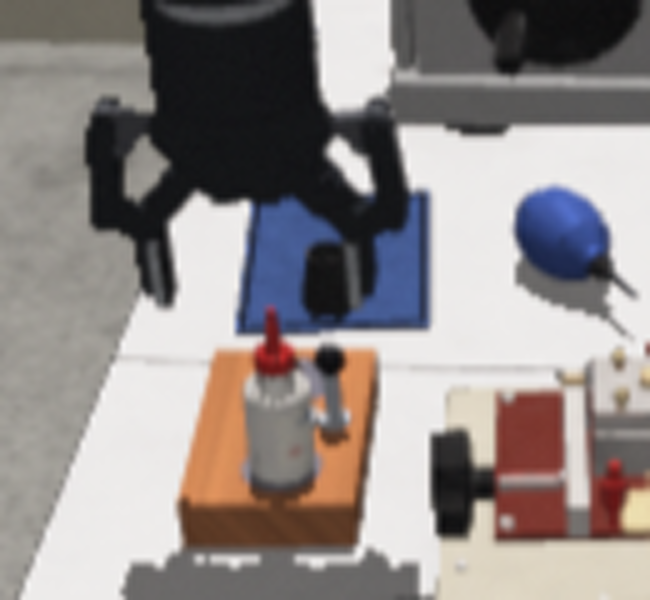

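The loupe stands upright on the mat at (225,171). The pads' mid-line at (212,…) lies about 2 px left of the cap tip at (214,172), so I'll shift x by +3 mm and take the bottle.

Request:
{"method": "arm_command", "body": {"commands": [[[3,0,0],0,-1],[[0,0,-20],0,-1],[[0,0,-20],0,-1],[[0,0,-11],0,-1],[[0,0,-5],0,-1],[[0,0,0],0,-1],[[0,0,0],0,0],[[0,0,0],0,0.2],[[0,0,0],0,0.3],[[0,0,0],0,0.4],[[0,0,0],0,0.6],[[0,0,0],0,1],[[0,0,0],0,1],[[0,0,0],0,1]]}}

```text
clock: 16.2
position: [0.4583, 0.0139, 0.0267]
tool_rot: [3.141, -0.0, 1.609]
force: [-1.2, -0.1, 7.7]
grip_width: 0.0329
finger_force: 24.3
```

Request:
{"method": "arm_command", "body": {"commands": [[[0,0,5],0,1],[[0,0,15],0,1],[[0,0,25],0,1],[[0,0,25],0,1],[[0,0,10],0,1],[[0,15,0],0,1],[[-1,28,0],0,1],[[-2,35,0],0,1],[[-2,35,0],0,1],[[-2,35,0],0,1],[[-2,35,0],0,1],[[-2,35,0],0,1],[[-2,35,0],0,1],[[-1,28,0],0,1],[[-1,12,0],0,1],[[0,5,0],0,1],[[0,0,0],0,1]]}}

```text
clock: 17.9
position: [0.4432, 0.3113, 0.1062]
tool_rot: [-3.141, 0.001, 1.609]
force: [-0.0, -0.5, -1.5]
grip_width: 0.0324
finger_force: 25.0
```

Request:
{"method": "arm_command", "body": {"commands": [[[0,0,-15],0,1],[[0,0,-25],0,1],[[0,0,-25],0,1],[[0,0,-20],0,1],[[0,0,-12],0,1],[[0,0,-5],0,1],[[0,0,-1],0,1],[[0,0,0],0,1],[[0,0,0],0,1]]}}

```text
clock: 18.8
position: [0.4436, 0.3121, 0.0041]
tool_rot: [3.141, -0.001, 1.609]
force: [-0.8, -1.0, -0.2]
grip_width: 0.0328
finger_force: 25.0
```

Request:
{"method": "arm_command", "body": {"commands": [[[0,0,-1],0,1],[[0,0,-1],0,1],[[0,0,0],0,1]]}}

```text
clock: 19.1
position: [0.4433, 0.3121, 0.0018]
tool_rot: [3.141, -0.001, 1.609]
force: [-2.1, -0.5, 7.5]
grip_width: 0.0326
finger_force: 25.5
```

Request:
{"method": "arm_command", "body": {"commands": [[[0,0,0],0,0.3],[[0,0,0],0,0],[[0,0,0],0,-0.5],[[0,0,0],0,-1],[[0,0,0],0,-1],[[0,0,20],0,-1],[[0,0,30],0,-1],[[0,0,30],0,-1],[[0,0,20],0,-1],[[0,0,0],0,-1]]}}

```text
clock: 20.1
position: [0.4442, 0.3127, 0.1038]
tool_rot: [3.139, -0.003, 1.609]
force: [-0.0, -0.4, -0.5]
grip_width: 0.0854
finger_force: 0.0
```

Request:
{"method": "arm_command", "body": {"commands": [[[1.5,-34,0],-0.092,-1],[[1.5,-34,0],-0.092,-1],[[1.5,-34,0],-0.092,-1],[[1.5,-34,0],-0.092,-1],[[1.5,-34,0],-0.092,-1],[[1.5,-34,0],-0.092,-1],[[1.5,-34,0],-0.092,-1],[[1.5,-34,0],-0.092,-1],[[1.5,-34,0],-0.092,-1],[[1.5,-34,0],-0.092,-1],[[1.5,-34,0],-0.092,-1],[[1.5,-34,0],-0.092,-1],[[1.5,-34,0],-0.092,-1],[[1.5,-34,0],-0.092,-1],[[1.5,-34,0],-0.092,-1],[[1.5,-34,0],-0.092,-1],[[1,-34,0],-0.092,-1],[[1,-34,0],-0.092,-1],[[0,-34,0],-0.088,-1],[[0,0,0],0,-1]]}}

```text
clock: 22.1
position: [0.4677, -0.3386, 0.1008]
tool_rot: [3.139, 0.001, -0.143]
force: [-0.3, 0.3, -0.3]
grip_width: 0.0854
finger_force: 0.0
```

```bash
python3 - <<'E'
from h import *
c=snap("side","s6.png"); b=cv2.imread("pics/s6.png")
o=bot.observe(); print(o["position"],o["tool_rot"],o["qpos"])
A=cv2.resize(b[190:350,100:300],None,fx=4,fy=4,interpolation=cv2.INTER_CUBIC); cv2.imwrite("pics/s6c.png",A[:600])
E
```

```text
[ 0.46800789 -0.33616568  0.10051501] [ 3.14038207e+00  1.36893316e-03 -1.38576132e-01] [-9.20505942e-04  7.20246409e-01  7.92156491e-01  1.84324229e+00
 -6.62218090e-01  8.65076123e-01 -5.90738340e-01]
```

View pics/s6c.png

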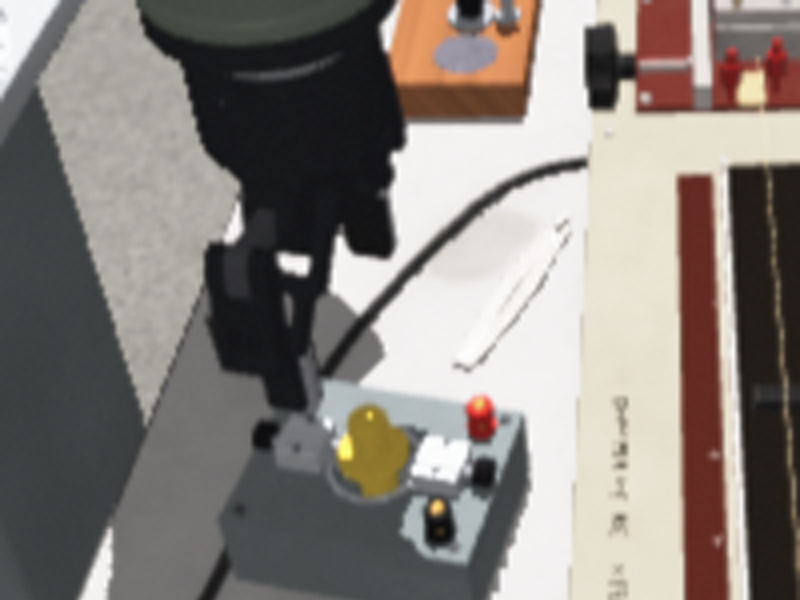

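The plug's top is at (192,294) in the side view and the near fingertip is at about (171,291). I'll compare both with projection.

```bash
python3 - <<'E'
from h import *
c=grab_frame("side"); o=bot.observe(); p=o["position"]+[0,0,.035]; a=o["tool_rot"][2]
d=np.array([-np.sin(a),np.cos(a),0]); print(p)
for k in(-.0427,-.057,.0427,.057): print(k,proj(c,p+k*d+[0,0,.013]))
print("plug top",proj(c,[.470,-.333,.083]),proj(c,[.475,-.333,.083]),proj(c,[.470,-.328,.083]),"mouth",proj(c,[.470,-.334,.05]))
t=grab_frame("top")
for cam,box in((c,(170,280,215,320)),(t,(360,250,400,290))):
    hsv=cv2.cvtColor(cam["image"],cv2.COLOR_RGB2HSV)[box[1]:box[3],box[0]:box[2]]
    m=(hsv[...,0]>20)&(hsv[...,0]<34)&(hsv[...,1]>130); ys,xs=np.where(m); print(m.sum(),xs.min()+box[0],xs.max()+box[0],ys.min()+box[1],ys.max()+box[1])
E
```

```text
[ 0.46841385 -0.33457608  0.1354867 ]
-0.0427 [175.68654798 286.94753206]
-0.057 [172.48414986 293.48089796]
0.0427 [192.90612307 251.81705159]
0.057 [195.50629623 246.5123137 ]
plug top [190.62632391 292.77109044] [193.30769266 292.8680994 ] [191.18785635 290.68644865] mouth [192.77765274 304.73675315]
268 184 208 292 317Traceback (most recent call last):
  File "<stdin>", line 9, in <module>
    return umr_minimum(a, axis, None, out, keepdims, initial, where)
ValueError: zero-size array to reduction operation minimum which has no identity
```

The tip matches with the +.035 offset. The plug sits about +3 mm in x in the side view and ~0 in the top view, so I'll shift +2.5 mm, descend and grip the plug.

Request:
{"method": "arm_command", "body": {"commands": [[[2.5,0,0],0,-1],[[0,0,-20],0,-1],[[0,0,-20],0,-1],[[0,0,-15],0,-1],[[0,0,-10],0,-1],[[0,0,-5],0,-1],[[0,0,0],0,-1],[[0,0,0],0,0],[[0,0,0],0,0.4],[[0,0,0],0,0.6],[[0,0,0],0,0.7],[[0,0,0],0,0.8],[[0,0,0],0,1],[[0,0,0],0,1],[[0,0,0],0,1]], "newtons": 20}}

```text
clock: 23.75
position: [0.4717, -0.3342, 0.0314]
tool_rot: [-3.142, -0.0, -0.135]
force: [-0.6, 0.9, 0.9]
grip_width: 0.0171
finger_force: 21.8
```

```bash
cat >> h.py <<'E'
def yellow_cols(c,box=(160,250,230,325)):
    x0,y0,x1,y1=box; h=cv2.cvtColor(c["image"],cv2.COLOR_RGB2HSV)[y0:y1,x0:x1]
    m=(h[...,0]>20)&(h[...,0]<34)&(h[...,1]>130)
    for r in range(m.shape[0]):
        xs=np.where(m[r])[0]
        if len(xs): print(r+y0,xs.min()+x0,xs.max()+x0,end="; ")
    print()
E
python3 - <<'E'
from h import *
c=snap("side","s7.png"); o=bot.observe(); print(o["position"],o["force"],o["grip_width"]); yellow_cols(c)
E
```

```text
[ 0.47169901 -0.33418286  0.03141868] [-0.19716932  0.01436041  2.65434703] 0.016853132536723422
292 195 195; 293 195 195; 294 196 196; 295 196 196; 296 196 197; 297 196 199; 298 196 200; 299 196 200; 300 197 201; 301 197 201; 302 197 201; 303 197 201; 304 197 201; 305 197 200; 306 185 200; 307 185 199; 308 186 198; 309 187 198; 310 189 198; 311 190 198; 312 190 197; 313 191 193;
```

Request:
{"method": "arm_command", "body": {"commands": [[[0,0,3],0,1],[[0,0,7],0,1],[[0,0,10],0,1],[[0,0,15],0,1],[[0,0,15],0,1],[[0,0,0],0,1],[[0,0,0],0,1]]}}

```text
clock: 24.5
position: [0.472, -0.3341, 0.082]
tool_rot: [3.142, -0.001, -0.135]
force: [-0.4, -0.6, -0.3]
grip_width: 0.0164
finger_force: 21.7
```

```bash
python3 - <<'E'
from h import *
c=snap("side","s8.png"); b=cv2.imread("pics/s8.png"); o=bot.observe(); print(o["position"],o["force"],o["grip_width"]); yellow_cols(c)
cv2.imwrite("pics/s8c.png",cv2.resize(b[240:340,130:240],None,fx=6,fy=6,interpolation=cv2.INTER_CUBIC))
E
```

```text
[ 0.47180008 -0.33388871  0.08146971] [0.81978663 0.7838708  0.49595115] 0.016814602705256403
273 192 192; 274 192 192; 275 192 193; 276 192 193; 277 192 193; 278 193 194; 279 193 196; 280 193 196; 281 193 197; 282 193 197; 283 194 197; 284 194 197; 285 194 197; 286 193 197; 287 181 197; 288 181 196; 289 181 195; 290 182 194; 291 185 194; 292 187 195; 293 187 195; 294 187 194; 295 188 193; 296 189 192; 310 192 192; 311 192 192; 312 191 191;
```

View pics/s8c.png

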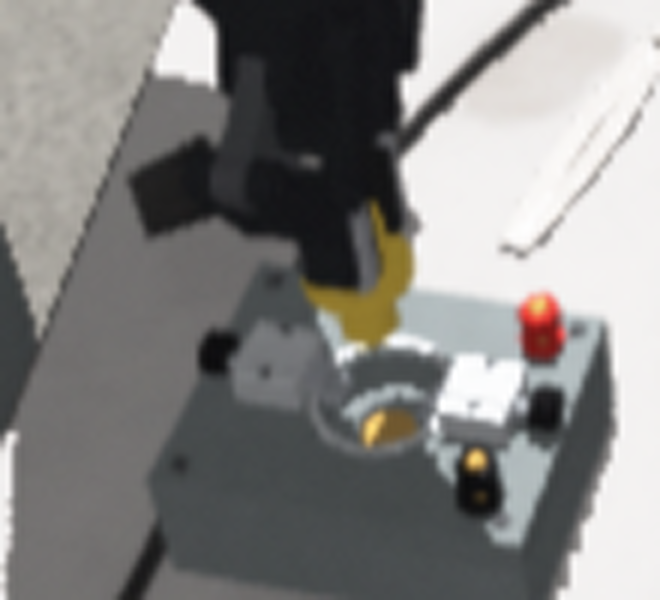

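The plug is lifted cleanly (about (190,290)) and the socket below is open with its brass plunger visible. Carrying it to the mat's middle.

Request:
{"method": "arm_command", "body": {"commands": [[[0,0,15],0,1],[[0,0,16],0,1],[[-1,20,0],0.09,1],[[-1,34,0],0.098,1],[[-1,34,0],0.098,1],[[-1,34,0],0.098,1],[[-1,34,0],0.098,1],[[-1,34,0],0.098,1],[[-1,34,0],0.098,1],[[-1,34,0],0.098,1],[[-2,34,0],0.098,1],[[-2,34,0],0.098,1],[[-2,34,0],0.098,1],[[-2,34,0],0.098,1],[[-2,34,0],0.098,1],[[-2,34,0],0.098,1],[[-2,34,0],0.098,1],[[-2,34,0],0.098,1],[[-2,34,0],0.098,1],[[-1,30,0],0.085,1]]}}

```text
clock: 26.55
position: [0.4448, 0.2615, 0.1136]
tool_rot: [3.141, -0.0, 1.612]
force: [0.2, -0.1, -0.8]
grip_width: 0.0169
finger_force: 21.7
```

Request:
{"method": "arm_command", "body": {"commands": [[[0,0,0],0,1],[[0,0,0],0,1],[[0,0,0],0,1]]}}

```text
clock: 26.85
position: [0.4451, 0.2588, 0.113]
tool_rot: [3.141, 0.0, 1.606]
force: [0.2, -0.2, -0.4]
grip_width: 0.0168
finger_force: 21.7
```

Down 109 mm, leaving about 2 mm to feel for.

Request:
{"method": "arm_command", "body": {"commands": [[[0,0,-15],0,1],[[0,0,-25],0,1],[[0,0,-25],0,1],[[0,0,-20],0,1],[[0,0,-13],0,1],[[0,0,-7],0,1],[[0,0,-4],0,1],[[0,0,0],0,1],[[0,0,0],0,1]]}}

```text
clock: 27.75
position: [0.445, 0.26, 0.004]
tool_rot: [3.141, -0.0, 1.608]
force: [-0.1, 0.0, 0.6]
grip_width: 0.0169
finger_force: 21.7
```

Request:
{"method": "arm_command", "body": {"commands": [[[0,0,-1],0,1],[[0,0,-1],0,1],[[0,0,0],0,1]]}}

```text
clock: 28.05
position: [0.4448, 0.26, 0.0016]
tool_rot: [3.141, -0.0, 1.608]
force: [1.3, 0.1, 1.7]
grip_width: 0.0166
finger_force: 22.0
```

Request:
{"method": "arm_command", "body": {"commands": [[[0,0,0],0,0.6],[[0,0,0],0,0.4],[[0,0,0],0,0],[[0,0,0],0,-0.5],[[0,0,0],0,-1],[[0,0,0],0,-1],[[0,0,20],0,-1],[[0,0,30],0,-1],[[0,0,30],0,-1],[[0,0,20],0,-1],[[0,0,0],0,-1]]}}

```text
clock: 29.15
position: [0.4457, 0.2606, 0.1037]
tool_rot: [3.139, -0.002, 1.608]
force: [-0.0, 0.2, 0.0]
grip_width: 0.0854
finger_force: 0.0
```

Request:
{"method": "arm_command", "body": {"commands": [[[1,-10,0],-0.1,-1],[[1,-18,0],-0.13,-1],[[1,-18,0],-0.13,-1],[[1,-18,0],-0.13,-1],[[1,-18,0],-0.13,-1],[[1,-18,0],-0.13,-1],[[1,-18,0],-0.13,-1],[[1,-18,0],-0.13,-1],[[1,-18,0],-0.13,-1],[[1,-18,0],-0.13,-1],[[1,-18,0],-0.13,-1],[[0,-18,0],-0.13,-1],[[0,0,0],-0.038,-1],[[0,0,0],0,-1],[[0,0,0],0,-1]]}}

```text
clock: 30.65
position: [0.4556, 0.0524, 0.1011]
tool_rot: [3.141, 0.0, 0.043]
force: [0.6, -0.2, 0.6]
grip_width: 0.0854
finger_force: 0.0
```

```bash
python3 - <<'E'
from h import *
c=snap("side","s9.png"); b=cv2.imread("pics/s9.png"); o=bot.observe(); print(o["position"],o["tool_rot"],o["qpos"])
cv2.imwrite("pics/s9c.png",cv2.resize(b[110:230,160:290],None,fx=5,fy=5,interpolation=cv2.INTER_CUBIC))
p=o["position"]+[0,0,.035]
print("axis px in crop",[(proj(c,[p[0],p[1],z])-[160,110])*5 for z in(.033,.066,.12)])
E
```

```text
[0.45560766 0.05246647 0.10118638] [-3.14154275e+00  2.64325979e-04  4.26826397e-02] [-0.84777797  0.55933498  0.82460895  2.14051808 -0.64345545  0.70695248
 -1.11552334]
axis px in crop [array([290.77317226, 410.1094391 ]), array([285.07119466, 358.44749867]), array([275.26728846, 269.62062965])]
```

View pics/s9c.png

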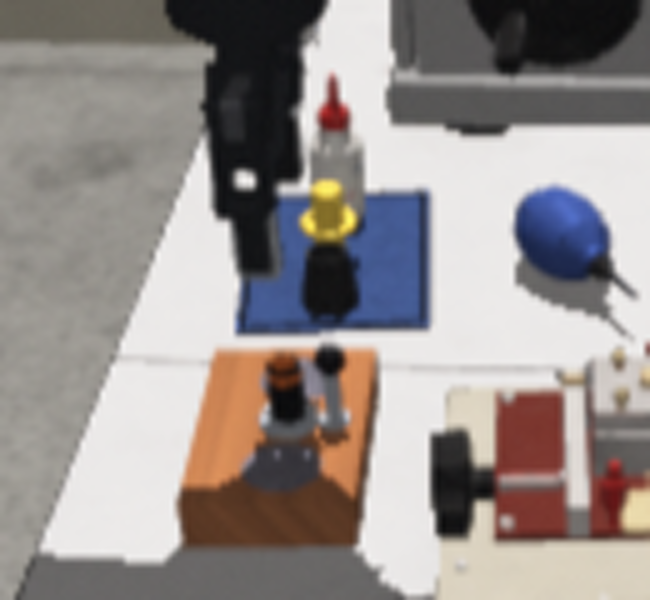

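Bottle, plug and loupe all stand on the mat. The reference's axis (286,365)→(292,415) in the crop matches the predicted one within 1 mm. Taking the reference.

Request:
{"method": "arm_command", "body": {"commands": [[[0,0,-20],0,-1],[[0,0,-30],0,-1],[[0,0,-20],0,-1],[[0,0,-13],0,-1],[[0,0,-7],0,-1],[[0,0,-3],0,-1],[[0,0,0],0,-1],[[0,0,0],0,0],[[0,0,0],0,0.4],[[0,0,0],0,0.6],[[0,0,0],0,0.7],[[0,0,0],0,0.8],[[0,0,0],0,1],[[0,0,0],0,1],[[0,0,0],0,1],[[0,0,0],0,1]], "newtons": 60}}

```text
clock: 32.3
position: [0.4558, 0.0521, 0.0087]
tool_rot: [-3.141, -0.0, 0.04]
force: [-1.9, 0.3, 8.9]
grip_width: 0.016
finger_force: 58.3
```

Request:
{"method": "arm_command", "body": {"commands": [[[0,0,5],0,1],[[0,0,15],0,1],[[0,0,25],0,1],[[0,0,30],0,1],[[0,0,26],0,1],[[1,-20,0],-0.015,1],[[1,-34,0],-0.015,1],[[1,-34,0],-0.015,1],[[1,-34,0],-0.015,1],[[1,-34,0],-0.015,1],[[1,-34,0],-0.015,1],[[2,-34,0],-0.015,1],[[2,-34,0],-0.015,1],[[2,-34,0],-0.015,1],[[2,-34,0],-0.015,1],[[2,-34,0],-0.015,1],[[0,-26,0],-0.01,1],[[0,0,0],0,1],[[0,0,0],0,1]]}}

```text
clock: 34.2
position: [0.4711, -0.3344, 0.1093]
tool_rot: [-3.142, 0.001, -0.136]
force: [-0.0, 0.7, -1.0]
grip_width: 0.0158
finger_force: 59.1
```

Request:
{"method": "arm_command", "body": {"commands": [[[0,0,-13],0,1],[[0,0,-15],0,1],[[0,0,0],0,1],[[0,0,0],0,1]]}}

```text
clock: 34.6
position: [0.4714, -0.3337, 0.0808]
tool_rot: [-3.141, 0.001, -0.135]
force: [-0.4, 0.7, -1.7]
grip_width: 0.0159
finger_force: 59.1
```

```bash
python3 - <<'E'
from h import *
c=snap("side","s10.png"); b=cv2.imread("pics/s10.png"); o=bot.observe(); print(o["position"],o["tool_rot"],o["force"],o["grip_width"])
a=cv2.imread("pics/s8.png")
g=lambda im:cv2.resize(im[245:325,155:215],None,fx=6.5,fy=6.5,interpolation=cv2.INTER_CUBIC)
cv2.imwrite("pics/s10c.png",np.hstack([g(a),g(b)]))
E
```

```text
[ 0.47162597 -0.3340029   0.08131211] [ 3.14156750e+00  3.73323118e-04 -1.34986626e-01] [-0.17655046 -0.23408274 -1.01563091] 0.015905318110580394
```

View pics/s10c.png

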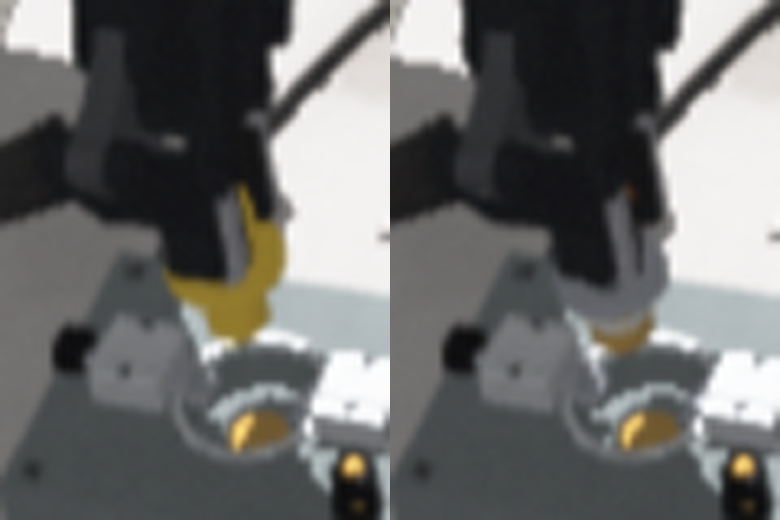

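The flange sits about 2 mm lower in x than the plug did (relative to the same gripper pose). I'll shift +2 mm in x and descend to the bore edge.

Request:
{"method": "arm_command", "body": {"commands": [[[2,0,0],0,1],[[0,0,-10],0,1],[[0,0,-12],0,1],[[0,0,-10],0,1],[[0,0,-6],0,1],[[0,0,-2],0,1],[[0,0,0],0,1],[[0,0,0],0,1]]}}

```text
clock: 35.45
position: [0.4738, -0.3343, 0.0416]
tool_rot: [3.141, -0.0, -0.135]
force: [0.1, -0.1, -0.6]
grip_width: 0.0159
finger_force: 59.1
```

Request:
{"method": "arm_command", "body": {"commands": [[[0,0,-1.5],0,1],[[0,0,-1.5],0,1],[[0,0,-1],0,1],[[0,0,0],0,1]], "newtons": 90}}

```text
clock: 35.85
position: [0.4737, -0.3341, 0.0374]
tool_rot: [-3.142, -0.0, -0.135]
force: [0.7, 0.1, 0.3]
grip_width: 0.0153
finger_force: 87.9
```

Request:
{"method": "arm_command", "body": {"commands": [[[0,0,-1.5],0,1],[[0,0,-1.5],0,1],[[0,0,-1],0,1],[[0,0,0],0,1]]}}

```text
clock: 36.25
position: [0.4739, -0.3343, 0.0335]
tool_rot: [3.141, -0.001, -0.135]
force: [-0.1, 0.0, 2.2]
grip_width: 0.015
finger_force: 89.2
```

The foot is in the bore, with only the plunger's force (~3 N). Pressing on.

Request:
{"method": "arm_command", "body": {"commands": [[[0,0,-2],0,1],[[0,0,-2],0,1],[[0,0,-1.5],0,1],[[0,0,-1.5],0,1],[[0,0,0],0,1]]}}

```text
clock: 36.75
position: [0.4739, -0.3345, 0.0265]
tool_rot: [3.141, -0.001, -0.135]
force: [1.3, 0.3, 4.3]
grip_width: 0.0147
finger_force: 89.0
```

Request:
{"method": "arm_command", "body": {"commands": [[[0,0,-2],0,1],[[0,0,-2],0,1],[[0,0,-2],0,1],[[0,0,-2],0,1],[[0,0,0],0,1],[[0,0,0],0,1]]}}

```text
clock: 37.35
position: [0.474, -0.3344, 0.0186]
tool_rot: [3.141, -0.001, -0.135]
force: [0.5, 0.7, 6.7]
grip_width: 0.0154
finger_force: 89.1
```

The force matches the plunger at about 19 mm, so the flange is past the catches. Easing up 3 mm, then release and lift.

Request:
{"method": "arm_command", "body": {"commands": [[[0,0,1.5],0,1],[[0,0,1],0,1],[[0,0,0],0,1]]}}

```text
clock: 37.65
position: [0.474, -0.3344, 0.0212]
tool_rot: [3.141, -0.001, -0.135]
force: [0.8, -0.8, 5.5]
grip_width: 0.0151
finger_force: 89.1
```

Request:
{"method": "arm_command", "body": {"commands": [[[0,0,0],0,0.7],[[0,0,0],0,0.5],[[0,0,0],0,0],[[0,0,0],0,-0.5],[[0,0,0],0,-1],[[0,0,0],0,-1],[[0,0,15],0,-1],[[0,0,25],0,-1],[[0,0,30],0,-1],[[0,0,30],0,-1],[[0,20,0],0,-1],[[0,30,0],0,-1],[[0,30,0],0,-1],[[0,30,0],0,-1],[[0,0,0],0,-1]]}}

```text
clock: 39.15
position: [0.4741, -0.2204, 0.1215]
tool_rot: [-3.139, 0.0, -0.132]
force: [1.3, -1.0, -0.4]
grip_width: 0.0854
finger_force: 0.0
```

```bash
python3 - <<'E'
from h import *
c=snap("side","s11.png"); b=cv2.imread("pics/s11.png"); t=snap("top","t11.png"); d=cv2.imread("pics/t11.png"); o=bot.observe(); print(o["position"],o["tool_rot"])
cv2.imwrite("pics/s11c.png",np.hstack([cv2.resize(b[265:345,145:235],None,fx=6,fy=6,interpolation=cv2.INTER_CUBIC)]))
f=np.array([.4740,-.3343,.0175+.029]); 
for z in(.0465,.0795): print((proj(c,[.474,-.3343,z])-[145,265])*6)
E
```

```text
[ 0.47401038 -0.22383549  0.12180492] [-3.14146790e+00 -9.32919665e-04 -1.34171296e-01]
[300.39974621 246.78890733]
[287.20308437 177.88576543]
```

View pics/s11c.png

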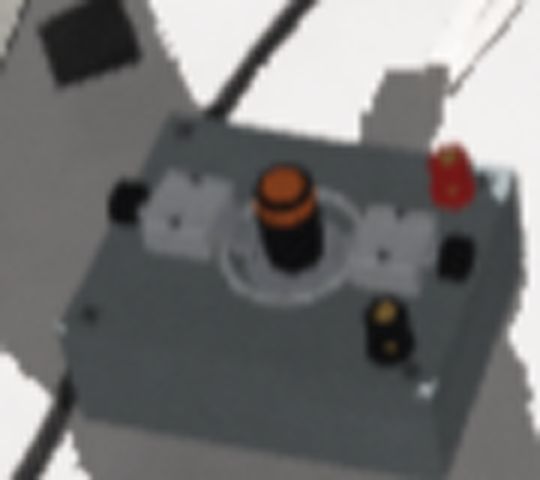

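The reference stands upright, latched and low in the socket: top at crop (285,183), predicted for latched (287,178), and it would be around row 155 if unlatched. Now the bottle goes back.

Request:
{"method": "arm_command", "body": {"commands": [[[-1,20,0],0.1,-1],[[-2,33,0],0.11,-1],[[-2,33,0],0.11,-1],[[-2,33,0],0.11,-1],[[-2,33,0],0.11,-1],[[-2,33,0],0.11,-1],[[-2,33,0],0.11,-1],[[-2,33,0],0.11,-1],[[-2,33,0],0.11,-1],[[-2,33,0],0.11,-1],[[-2,33,0],0.11,-1],[[-2,33,0],0.11,-1],[[-2,33,0],0.11,-1],[[-2,33,0],0.11,-1],[[-2,33,0],0.11,-1],[[-2,33,0],0.11,-1],[[-1,21,0],0.093,-1],[[0,0,0],0,-1],[[0,0,0],0,-1],[[0,0,0],0,-1]]}}

```text
clock: 41.25
position: [0.4424, 0.3104, 0.1211]
tool_rot: [3.141, 0.001, 1.705]
force: [0.2, -0.4, 0.3]
grip_width: 0.0855
finger_force: 0.0
```

Request:
{"method": "arm_command", "body": {"commands": [[[1,1.5,0],-0.096,-1],[[0,0,-25],0,-1],[[0,0,-30],0,-1],[[0,0,-30],0,-1],[[0,0,-20],0,-1],[[0,0,-10],0,-1],[[0,0,-4],0,-1],[[0,0,0],0,-1],[[0,0,0],0,0],[[0,0,0],0,0.3],[[0,0,0],0,0.4],[[0,0,0],0,0.5],[[0,0,0],0,0.7],[[0,0,0],0,1],[[0,0,0],0,1],[[0,0,0],0,1]], "newtons": 25}}

```text
clock: 42.85
position: [0.4428, 0.3136, 0.0024]
tool_rot: [3.141, -0.001, 1.612]
force: [-1.2, 0.4, 7.3]
grip_width: 0.033
finger_force: 24.1
```

Request:
{"method": "arm_command", "body": {"commands": [[[0,0,5],0,1],[[0,0,15],0,1],[[0,0,25],0,1],[[0,0,30],0,1],[[0,0,25],0,1],[[0,-15,0],0,1],[[1,-28,0],0,1],[[2,-35,0],0,1],[[2,-35,0],0,1],[[2,-35,0],0,1],[[2,-35,0],0,1],[[2,-35,0],0,1],[[2,-35,0],0,1],[[2,-28,0],0,1],[[2,-12,0],0,1],[[0.5,-5,0],0,1],[[0,0,0],0,1],[[0,0,0],0,1]]}}

```text
clock: 44.65
position: [0.4601, 0.0165, 0.1019]
tool_rot: [-3.141, -0.0, 1.613]
force: [0.5, 0.7, -0.7]
grip_width: 0.0322
finger_force: 25.0
```

Request:
{"method": "arm_command", "body": {"commands": [[[0,0,-15],0,1],[[0,0,-25],0,1],[[0,0,-20],0,1],[[0,0,-8],0,1],[[0,0,-4],0,1],[[0,0,0],0,1],[[0,0,0],0,1]]}}

```text
clock: 45.35
position: [0.4606, 0.0155, 0.0305]
tool_rot: [3.141, -0.0, 1.612]
force: [0.9, -0.3, 0.6]
grip_width: 0.0324
finger_force: 25.0
```

Request:
{"method": "arm_command", "body": {"commands": [[[-1.5,0,0],0,1],[[0,0,-1],0,1],[[0,0,-1.5],0,1],[[0,0,-1],0,1],[[0,0,0],0,1]]}}

```text
clock: 45.85
position: [0.4587, 0.0153, 0.027]
tool_rot: [3.141, -0.001, 1.611]
force: [-5.5, 0.3, 23.8]
grip_width: 0.0323
finger_force: 27.4
```

Request:
{"method": "arm_command", "body": {"commands": [[[0,0,0.5],0,1],[[0,0,0],0,0.4],[[0,0,0],0,0.2],[[0,0,0],0,-0.4],[[0,0,0],0,-1],[[0,0,0],0,-1],[[0,0,20],0,-1],[[0,0,30],0,-1],[[0,0,30],0,-1],[[0,0,20],0,-1],[[0,15,0],0,-1],[[-1,30,0],0,-1],[[-1,30,0],0,-1],[[-1,30,0],0,-1],[[-2,30,0],0,-1],[[-2,30,0],0,-1],[[-1,28,0],0,-1],[[0,0,0],0,-1],[[0,0,0],0,-1]]}}

```text
clock: 47.75
position: [0.4504, 0.2084, 0.1267]
tool_rot: [-3.141, 0.0, 1.613]
force: [0.0, -0.7, -0.9]
grip_width: 0.0854
finger_force: 0.0
```

Request:
{"method": "arm_command", "body": {"commands": [[[0,0,-25],0,-1],[[0,0,-35],0,-1],[[0,0,-35],0,-1],[[0,0,-30],0,-1],[[0,0,-18],0,-1],[[0,0,-8],0,-1],[[0,0,-3],0,-1],[[0,0,0],0,-1],[[0,0,0],0,0],[[0,0,0],0,0.3],[[0,0,0],0,0.4],[[0,0,0],0,0.5],[[0,0,0],0,0.7],[[0,0,0],0,1],[[0,0,0],0,1],[[0,0,0],0,1]]}}

```text
clock: 49.35
position: [0.4508, 0.2085, -0.0266]
tool_rot: [3.141, -0.0, 1.612]
force: [-1.8, -0.3, 9.6]
grip_width: 0.0305
finger_force: 24.2
```

Request:
{"method": "arm_command", "body": {"commands": [[[0,0,4],0,1],[[0,0,15],0,1],[[0,0,25],0,1],[[0,0,25],0,1],[[0,0,11],0,1],[[0,-10,0],0,1],[[1,-25,0],0,1],[[1,-28,0],0,1],[[1,-28,0],0,1],[[0,-17,0],0,1],[[0,-8,0],0,1],[[0,0,0],0,1],[[0,0,-12],0,1],[[0,0,-18],0,1],[[0,0,-13],0,1],[[0,0,-6],0,1],[[0,0,-4],0,1],[[0,0,0],0,1]]}}

```text
clock: 51.15
position: [0.4534, 0.0926, -0.0005]
tool_rot: [-3.141, 0.0, 1.612]
force: [-0.9, 0.5, -0.3]
grip_width: 0.0302
finger_force: 24.7
```

Request:
{"method": "arm_command", "body": {"commands": [[[0,0,-1],0,1],[[0,0,-0.5],0,1],[[0,0,0],0,1]]}}

```text
clock: 51.45
position: [0.4538, 0.0925, -0.0014]
tool_rot: [3.141, -0.0, 1.612]
force: [0.8, 0.4, -0.9]
grip_width: 0.0302
finger_force: 24.7
```

Request:
{"method": "arm_command", "body": {"commands": [[[0,0,-0.7],0,1],[[0,0,0],0,0.4],[[0,0,0],0,0.2],[[0,0,0],0,-0.4],[[0,0,0],0,-1],[[0,0,0],0,-1],[[0,0,20],0,-1],[[0,0,35],0,-1],[[0,0,40],0,-1],[[0,0,40],0,-1],[[0,0,30],0,-1],[[0,-30,0],0,-1],[[0,-40,0],0,-1],[[0,-40,0],0,-1],[[0,-40,0],0,-1],[[0,-40,0],0,-1],[[0,-40,0],0,-1],[[0,0,0],0,-1],[[0,0,0],0,-1]]}}

```text
clock: 53.35
position: [0.4534, -0.1384, 0.1626]
tool_rot: [-3.141, -0.0, 1.61]
force: [-1.3, 1.1, 0.2]
grip_width: 0.0852
finger_force: 0.0
```

```bash
python3 - <<'E'
from h import *
s=snap("side","s12.png"); c=snap("top","t12.png"); a=cv2.imread("pics/t12.png"); a0=cv2.imread("pics/top0.png"); b=cv2.imread("pics/s12.png"); b0=cv2.imread("pics/side0.png")
g=lambda im,x,y,w,h,s: cv2.resize(im[y:y+h,x:x+w],None,fx=s,fy=s,interpolation=cv2.INTER_CUBIC)
A=np.hstack([g(a0,180,245,80,60,5),g(a,180,245,80,60,5)])
B=np.hstack([g(b0,190,145,80,60,5),g(b,190,145,80,60,5)])
cv2.imwrite("pics/fin.png",np.vstack([A,B])[:600])
E
```

```text
(no output)
```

View pics/fin.png

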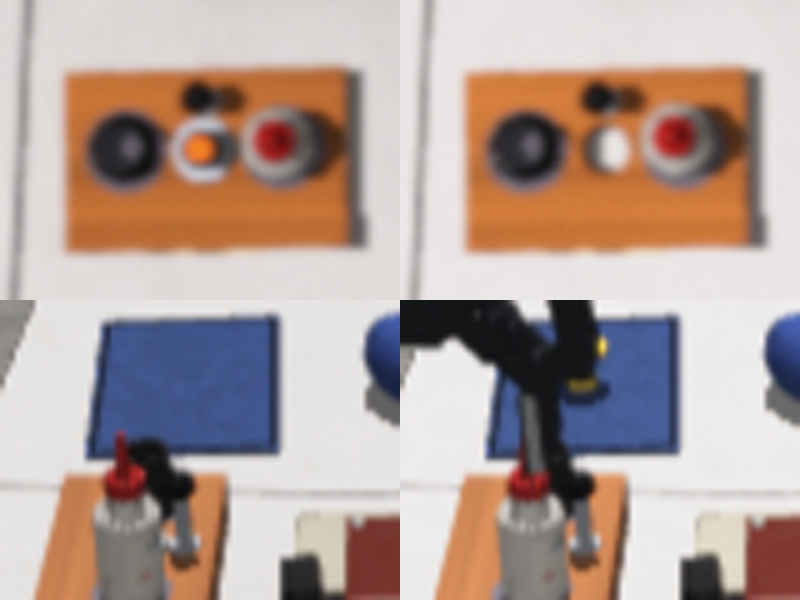

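The final view shows bottle and loupe upright on their discs, within about 3 mm of where they started (top-view cap (275,140)→(273,134), loupe (125,148)→(126,150)). The plug is still on the mat and the gripper is clear. Handing in.

```bash
python3 -c "
from h import *
print(ticket.job_done())"
```

```text
the job is handed in; nothing more can be done
None
```

The job is handed in at about 53 s on the clock. In the camera checks the reference was upright and latched low in the socket, the bottle and loupe were back on their discs (about 3 mm and under 1 mm from their start places), and the dust plug was standing on the mat; the hand-in returned no verdict.

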